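# Refit the slotted plate of the sample drying tray

## Robot

A 6-joint arm with a two-finger parallel gripper is mounted at the origin on a cart in front of the work surface, level with it; the furniture and walls round the work are solid. World frame = base frame: x ahead of the robot, y to its left, z up, the work surface at z = 0. Lengths are in m, angles in rad, forces in N, time in s.
With the tool pointing down it reaches from about 0.25 to 0.8 m from the base axis. Payload 3.9 kg.
Tool frame: the origin (TCP) lies midway between the tips of the shut fingers; the grasp point (between the pads) lies bot.pinch_z behind it (bot.pinch_z is the distance from the TCP to the grasp point, in m); x points along the fingers, y is the direction in which the jaws open and shut, and the axes are right-handed (so a half turn about x gives the same grasp; the last joint's range is limited). The gripper opens to 85 mm and grips with 20 to 120 N. Pads are 22 mm wide; open, the fingers measure 114 mm over their backs; the gripper's body (76 mm by 85 mm) begins 54 mm behind the grasp point. The pads swing forward as they close: fully open they stand 13 mm farther back than shut.
Start: joints at [1.31, 0.26, -0.138, 1.173, 0, 1.571], TCP at [0.135, 0.507, 0.231] pointing down, gripper open.
Joint ranges: [-2.78, 2.78], [-0.83, 1.72], [-1.28, 1.37], [-1.9, 2.12], [-1.57, 1.48], [-3.14, 3.14]. Speed limits (rad/s): [2.57, 2.57, 3.14, 3.14, 3.14, 3.14].

## Interface

Orientations are given as a rotation vector (axis times angle).
In Python, from plant import bot, vision gives the robot as it stands.
- The arm moves only by the tool move_arm, never from a script. Its argument "series" is a list of rows, each a list of 3 entries, a list of its own where there are three numbers: the shift along the tool's x, y, z in mm, then the turn, a rotation vector about the tool's x, y, z in rad, then the finger opening in mm, from 0 to 85.4. In form: [[[x, y, z], [ax, ay, az], hand], ...]. A call has 1 to 12 rows; each row is the pose to reach, as a shift and turn from the pose commanded when the call began, along the tool's axes at that moment; what a row does not reach only later rows make up. A row lasts 1/8 s, in which the tool goes at most 62.5 mm and 10.7 degrees, less where a joint would pass 70% of its speed; a pose out of reach is approached as far as the arm can. A call with a gripper value outside its range is refused whole. The fingers move at their own pace and stop on an object; "force" is the grip in N (left out, the last holds). Time passes only in rows, so rows that repeat a pose let the fingers close. It gives the time, the measured TCP pose, the force and the opening at its end, in the units of the state.
- bot.read_state(): the state, without advancing time (a new reading comes with each control period).
- vision.capture(name): name is "scene" or "top" or "wrist"; returns (picture, depth): 384x512x3 uint8, blue, green, red; 384x512 float32, m along the optical axis (not along the pixel's ray), 0 where there is no reading.
- vision.get_calibration(name): a dict with "intrinsics" (3x3 intrinsics, pixels), "k1" (the pictures are not rectified: a ray, as slopes to the right and down, at radius r is drawn at 1 + k1 r^2 times it, then the intrinsics apply), "R" (3x3) and "t" (3): a world point X has camera coordinates R X + t. Camera axes: x right, y down, z forward; pixel columns grow to the right and rows downward; lengths in m; the calibration is good to about 2 mm. A picture is of the moment at which its call begins: read the wrist's pose just before it. get_calibration takes no time and is no camera call; for the wrist camera it gives the pose at the moment of the call.
- bot.job_done(): hands the job in, once; it reports no verdict.
The state is a dict: "time": time; "joint_positions": joint angles; "joint_vel": joint speeds; "effort": joint torques, N m; "eef_pos": TCP position; "ee_rot": TCP orientation; "force": force on the tool from outside, world axes, zero at the start; "wrist_torque": the same for the moment, N m; "gripper_width": finger opening in m.
Only numpy, scipy, OpenCV 4.12 (cv2) and the standard library are available. Lean on these libraries where they do the work, as an engineer would, in place of code of your own. Each camera call takes 0.05 s, during which the arm holds its last target. There are 200 camera calls.

## Task

Fit the longer of the two slotted plates into the grey drying tray: tilt it, hook one short edge under the tray's steel lip, then lower the other end so that the plate lies flat on the ledge inside the tray walls, and let go. Leave the shorter plate where it lies.

Things in the scene. Friction and masses are not known exactly. Their poses are not given: they have to be found in the camera images.
- long_plate: Plate to fit: loose slotted aluminium plate 140 (x) x 90 (y) x 5 mm, 0.11-0.22 kg, flat on a 6 mm bench mat, both ends alike. On its middle a white upright grip rib 12 mm thick (x), 46 mm long (y), top 50 mm above the plate's underside; foot flange 20 x 56 x 3 mm. Origin: centre of underside; x along the length, z up; x points away from the robot within 20 degrees at the start.
- tray: Grey open drying tray, fixed, 166 (x) x 120 (y) mm. Origin: centre of its foot, on the mat; z up; its -x end (with the lip) is towards the robot within 20 degrees. Pocket inside: x -76 to 76, y -53 to 53 mm, with a ledge all round at z = 25 mm (20 mm wide at the ends, 15 at the sides) for the plate. Side and far walls end at z = 33 mm. Lip to far wall: 132 mm open.
- tray_lip (a point): Middle of the free edge of the tray's steel lip, on its underside: at x = -56, y = 0, z = 38 mm in the tray's frame, axes as the tray's. The fixed lip covers the pocket from x = -76 to -56 mm over the full width; it is 5 mm thick (top at z = 43 mm) and the slot between it and the ledge is 13 mm high.
- short_plate: Bystander: the same kind of slotted plate with the same grip rib, but 90 x 90 x 5 mm (square), loose on the mat. Origin: centre of the underside. Not to be moved.

How it is judged:
By the outcome, as a careful person would: the job done as asked, in the order asked, and still so for the second after the job is handed in, with the robot touching nothing.
It also fails if it takes over 38 s, if anything falls off the work surface, if the arm or the gripper's body presses on something with over 40 N, if the wrist force passes 120 N, or if a joint passes its speed limit or range.

## Working session

There is one attempt and no reset: what is moved stays moved. The work goes in short steps, Python scripts to look and compute and a tool call to move; the robot and the scene stay as the last step left them, time stands still between calls to the robot, and variables do not carry over. Pictures are saved under pics/ and viewed, about 8 in all and at most 12, crops included, and the job is handed in when it is done.

Besides the shell and the picture viewer there is one more tool, called after "Request:" as name(argument=value, ...) on one line, values as JSON. move_arm: Moves the arm, as the interface text tells. Its arguments: {"type":"object","properties":{"series":{"type":"array"},"force":{"type":"number"}},"required":["series"]}

```bash
ls; mkdir -p pics; python3 - <<'E'
from plant import bot, vision
import cv2,numpy as np
print(bot.read_state(), bot.pinch_z)
for n in ["top","scene"]:
    p,d=vision.capture(n); cv2.imwrite(f"pics/{n}0.png",p); np.save(f"pics/{n}0.npy",d)
    print(n,vision.get_calibration(n))
a=cv2.imread("pics/top0.png");b=cv2.imread("pics/scene0.png")
E
```

```text
pics
{'time': 0.0, 'joint_positions': array([ 1.30998216e+00,  2.60677296e-01, -1.39392433e-01,  1.17267530e+00,
       -4.11381733e-05,  1.57077640e+00]), 'joint_vel': array([-9.55884902e-05,  8.82728646e-04,  2.37298071e-04,  1.41735865e-03,
        7.48927046e-04, -1.49408903e-03]), 'effort': array([-7.88800526e-05, -4.05674529e+01,  2.53924245e+01,  1.87136832e-02,
        6.42030250e-05,  1.27761447e-05]), 'eef_pos': array([0.13521719, 0.50658235, 0.23045957]), 'ee_rot': array([ 0.20320305,  1.56129616, -0.20625364]), 'force': array([-1.13676632, -0.78018444,  0.47079395]), 'wrist_torque': array([-0.00704492, -0.00896868, -0.00874522]), 'gripper_width': 0.08526879259946499} 0.0187
top {'intrinsics': array([[477.67187977,   0.        , 248.60405551],
       [  0.        , 477.67187977, 184.20248134],
       [  0.        ,   0.        ,   1.        ]]), 'k1': -0.03376454997380933, 'R': array([[-0.1002702 , -0.99495165, -0.00413495],
       [-0.97014481,  0.09869089, -0.22153815],
       [ 0.22082783, -0.01820218, -0.97514294]]), 't': array([0.04255424, 0.50531024, 1.01625326])}
scene {'intrinsics': array([[424.37420969,   0.        , 252.86389459],
       [  0.        , 424.37420969, 195.56718378],
       [  0.        ,   0.        ,   1.        ]]), 'k1': -0.08127562418476775, 'R': array([[ 0.76237133, -0.64693803, -0.01615972],
       [-0.41049651, -0.46413562, -0.78490174],
       [ 0.50028248,  0.6050201 , -0.61940949]]), 't': array([-0.36061021,  0.24585705,  0.79523935])}
```

View pics/top0.png

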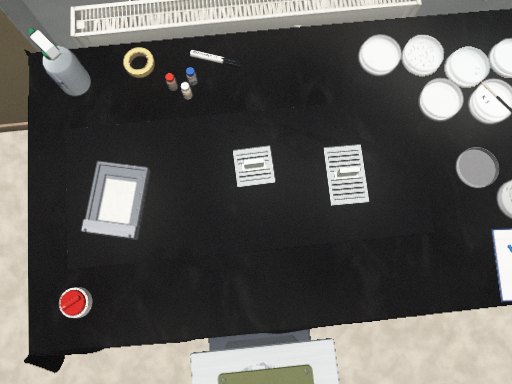

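View pics/scene0.png

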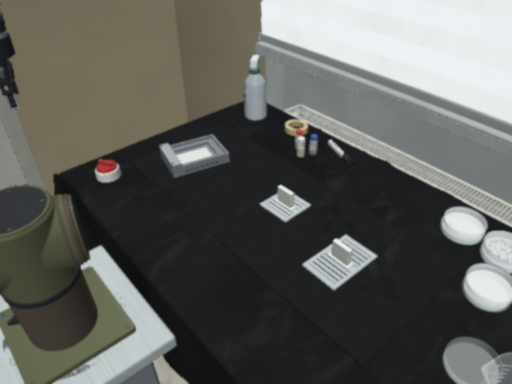

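The top view shows the long plate at about (346,175), the short plate at (254,166) and the tray at (115,200) with its lip at the lower end (108,229). The scene view agrees, and both ribs stand upright.

```bash
cat > h.py <<'E'
import cv2,numpy as np
from plant import bot,vision
from scipy.spatial.transform import Rotation as Ro
def rays(c,px):
    n=cv2.undistortPoints(np.asarray(px,float).reshape(-1,1,2),c["intrinsics"],np.array([c["k1"],0,0,0.]))[:,0]
    d=np.c_[n,np.ones(len(n))]
    return -c["R"].T@c["t"], d@c["R"], d
def plane(c,px,z):
    o,r,_=rays(c,px); return o+r*((z-o[2])/r[:,2])[:,None]
def cloud(c,D):
    v,u=np.nonzero(D>0); o,r,_=rays(c,np.c_[u,v]); P=np.full(D.shape+(3,),np.nan)
    P[v,u]=o+r*D[v,u][:,None]; return P
def rect(xy):
    (cx,cy),(w,h),a=cv2.minAreaRect((np.asarray(xy)*1000).astype(np.float32))
    if w<h: w,h,a=h,w,a+90
    a=(a+90)%180-90
    return [round(float(v),1) for v in (cx,cy,w,h,a)]
def contour(m):
    k=max(cv2.findContours(m.astype(np.uint8),0,1)[0],key=cv2.contourArea); return k[:,0].astype(float)
E
python3 - <<'E'
from h import *
for n in ["top","scene"]:
    c=vision.get_calibration(n); p=cv2.imread(f"pics/{n}0.png"); D=np.load(f"pics/{n}0.npy"); P=cloud(c,D)
    for nm,(u0,v0,u1,v1) in dict(top=dict(long=(315,135,378,215),short=(226,138,282,194),tray=(70,150,160,250)),
                  scene=dict(long=(295,225,385,297),short=(255,178,318,228),tray=(150,125,240,182)))[n].items():
        g=p[v0:v1,u0:u1].max(2); m=(g>70).astype(np.uint8); m=cv2.morphologyEx(m,cv2.MORPH_CLOSE,np.ones((5,5)))
        k=contour(m)+[u0,v0]; Q=P[v0:v1,u0:u1]; z=Q[m>0][:,2]; zb=Q[g<40][:,2]
        print(n,nm,"mat z",np.nanmedian(zb),"obj z pct",np.nanpercentile(z,[5,25,50,75,95,99]).round(4))
        for zz in ((.006,.011) if nm!="tray" else (.0,.039,.049)): print("  z",zz,rect(plane(c,k,zz)[:,:2]))
        if nm!="tray":
            R=Q[np.isfinite(Q[...,2])&(Q[...,2]>.035)]; print("  rib",len(R),R.mean(0).round(4),rect(R[:,:2]))
        else:
            R=Q[(Q[...,2]>.034)&(Q[...,2]<.044)];L=Q[(Q[...,2]>.045)&(Q[...,2]<.055)]
            print("  wall",len(R),rect(R[:,:2])," lip",len(L),rect(L[:,:2]))
E
```

```text
top long mat z 0.006650655811109685 obj z pct [0.0053 0.0087 0.0107 0.0128 0.0487 0.0573]
  z 0.006 [520.2, -240.6, 143.4, 92.4, -0.6]
  z 0.011 [519.0, -239.5, 142.8, 91.9, -0.6]
  rib 145 [ 0.5164 -0.2378  0.0524] [517.0, -238.8, 46.0, 13.3, 87.5]
top short mat z 0.005946778427895483 obj z pct [0.0052 0.0088 0.0108 0.013  0.0541 0.0578]
  z 0.006 [562.7, -26.0, 93.3, 92.3, 1.5]
  z 0.011 [561.4, -25.8, 92.9, 91.9, 1.5]
  rib 141 [ 0.5583 -0.0251  0.0526] [559.6, -25.0, 44.9, 12.2, -89.2]
top tray mat z 0.0056324966843006585 obj z pct [0.011  0.0149 0.0296 0.0376 0.0493 0.0514]
  z 0.0 [517.2, 306.0, 175.1, 135.5, -14.0]
  z 0.039 [508.4, 295.6, 169.0, 130.7, -14.0]
  z 0.049 [506.2, 292.9, 167.4, 129.4, -14.0]
  wall 626 [507.7, 297.1, 166.6, 120.6, -13.5]  lip 611 [462.8, 304.9, 120.7, 84.8, 70.4]
scene long mat z 0.005535026395420695 obj z pct [0.0051 0.0082 0.0096 0.0113 0.0511 0.0556]
  z 0.006 [518.0, -233.7, 148.1, 101.5, -0.2]
  z 0.011 [514.0, -236.4, 147.0, 100.7, -0.2]
  rib 225 [ 0.5119 -0.2413  0.0488] [514.7, -239.1, 46.7, 15.3, 87.3]
scene short mat z 0.00523762953459217 obj z pct [0.005  0.0087 0.0104 0.0165 0.0535 0.0561]
  z 0.006 [561.8, -11.7, 117.2, 103.3, -88.2]
  z 0.011 [557.5, -16.1, 116.3, 102.5, -88.2]
  rib 159 [ 0.5536 -0.0265  0.0485] [556.1, -23.6, 47.5, 13.7, 89.8]
scene tray mat z 0.004580900398208576 obj z pct [-0.3918  0.0135  0.0265  0.0352  0.0484  0.0498]
  z 0.0 [530.7, 340.5, 192.7, 186.4, 75.4]
  z 0.039 [499.0, 286.5, 181.6, 175.7, 75.4]
  z 0.049 [490.9, 272.6, 178.8, 173.0, 75.4]
  wall 336 [504.2, 297.7, 165.4, 125.3, -12.7]  lip 241 [437.6, 312.8, 125.9, 27.7, 77.1]
```

```bash
cat >> h.py <<'E'
def pose(z_yaw,tilt=0):  # tool x down, tool y along (yaw) ; tilt about horizontal axis perpendicular to yaw dir, +: -x end down
    a=np.radians(z_yaw); x=[0,0,-1]; y=[np.cos(a),np.sin(a),0]; R=np.c_[x,y,np.cross(x,y)]
    ax=np.array([np.sin(a),-np.cos(a),0]); return Ro.from_rotvec(ax*np.radians(tilt))*Ro.from_matrix(R)
def rel(p,R,p0=None,R0=None,say=""):
    s=bot.read_state(); p0=s["eef_pos"] if p0 is None else p0; R0=Ro.from_rotvec(s["ee_rot"]) if R0 is None else R0
    d=R0.inv().apply(np.asarray(p)-p0)*1000; w=(R0.inv()*R).as_rotvec()
    print(say,"shift",d.round(1),"turn",w.round(4),"deg",np.degrees(np.linalg.norm(w)).round(1))
E
python3 - <<'E'
from h import *
s=bot.read_state(); R=Ro.from_rotvec(s["ee_rot"]); print(R.as_matrix().round(3))
c=vision.get_calibration("wrist"); o=-c["R"].T@c["t"]; print(R.inv().apply(o-s["eef_pos"]).round(4), R.inv().apply(c["R"]).round(3), (c["R"]@R.as_matrix()).round(2), c["intrinsics"][0])
for y in (-13.5,166.5):
    rel([.48,.31,.27],pose(y),say="tray %g"%y)
E
```

```text
[[-0.     0.258  0.966]
 [-0.002  0.966 -0.258]
 [-1.    -0.002  0.   ]]
[-0.1432 -0.0005 -0.0824] [[ 0.     1.    -0.001]
 [-0.323  0.001  0.947]
 [ 0.947 -0.     0.323]] [[ 0.    1.   -0.  ]
 [-0.32  0.    0.95]
 [ 0.95 -0.    0.32]] [298.82490027   0.         255.22305226]
tray -13.5 shift [ -39.3 -101.2  383.8] turn [1.5456e+00 1.3000e-03 1.4000e-03] deg 88.6
tray 166.5 shift [ -39.3 -101.2  383.8] turn [-1.596e+00 -1.400e-03  1.300e-03] deg 91.4
```

Request:
move_arm(series=[[[-10,-30,60],[0.18,0,0],85],[[-20,-50,120],[0.18,0,0],85]])

```text
time: 0.35
eef_pos: [0.233, 0.4306, 0.2498]
ee_rot: [0.343, 1.543, -0.346]
force: [0.9, 0.3, -0.3]
gripper_width: 0.0849
```

```bash
python3 - <<'E'
from h import *
s=bot.read_state(); print(s["time"],s["joint_positions"].round(3))
for y in (-13.5,166.5): rel([.45,.31,.28],pose(y),say="tray %g"%y)
E
```

```text
0.35 [ 1.075  0.193 -0.179  1.2   -0.     1.514]
tray -13.5 shift [-30.2 -16.9 247.7] turn [1.3673e+00 1.2000e-03 1.2000e-03] deg 78.3
tray 166.5 shift [-30.2 -16.9 247.7] turn [-1.7743e+00 -1.3000e-03  1.2000e-03] deg 101.7
```

```bash
python3 - <<'E'
from h import *
rel([.50,.285,.24],pose(-13.5))
E
```

```text
shift [  9.9 -18.2 303.6] turn [1.3673e+00 1.2000e-03 1.2000e-03] deg 78.3
```

Request:
move_arm(series=[[[2,-4,60],[0.17,0,0],85],[[4,-8,120],[0.34,0,0],85],[[6,-12,180],[0.51,0,0],85],[[8,-16,240],[0.68,0,0],85],[[10,-18,280],[0.85,0,0],85],[[10,-18,300],[1.02,0,0],85],[[10,-18,303],[1.19,0,0],85],[[10,-18,303],[1.37,0,0],85],[[10,-18,303],[1.37,0,0],85],[[10,-18,303],[1.37,0,0],85]])

```text
time: 1.6
eef_pos: [0.499, 0.2861, 0.24]
ee_rot: [1.381, 1.088, -1.382]
force: [0.3, -0.7, 0.1]
gripper_width: 0.0851
```

```bash
python3 - <<'E'
from h import *
s=bot.read_state(); c=vision.get_calibration("wrist"); p,D=vision.capture("wrist"); cv2.imwrite("pics/w_tray.png",p); np.save("pics/w_tray.npy",D); np.savez("pics/w_tray_c.npz",**c)
print(s["time"],s["joint_positions"].round(3),s["eef_pos"],s["joint_vel"].round(3))
P=cloud(c,D); ok=np.isfinite(P[...,2])&(P[...,1]>.2)&(P[...,1]<.4)&(P[...,0]>.38)&(P[...,0]<.64)
Q=P[ok]; W=Q[(Q[:,2]>.035)&(Q[:,2]<.043)]; L=Q[(Q[:,2]>.046)&(Q[:,2]<.053)]; G=Q[(Q[:,2]>.027)&(Q[:,2]<.0335)]
for n,X in (("wall",W),("lip",L),("ledge",G)): print(n,len(X),np.median(X[:,2]).round(4),rect(X[:,:2]))
E
```

```text
1.6 [ 0.521  0.344  0.006  1.233 -0.     2.329] [0.49895761 0.28614271 0.23996599] [ 0.001 -0.002  0.002  0.002  0.     0.01 ]
wall 2123 0.0394 [519.9, 294.9, 140.1, 119.8, -13.0]
lip 2493 0.0496 [439.4, 314.3, 119.7, 27.6, 76.8]
ledge 4122 0.0316 [516.4, 299.2, 134.7, 113.1, -13.3]
```

View pics/w_tray.png

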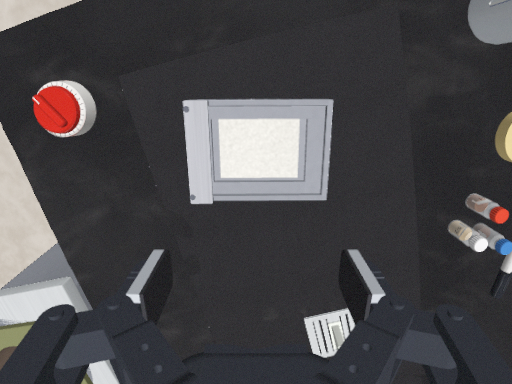

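The wrist view shows the tray whole, at (183–333, 98–204), with the lip on its left, robot-side end. The lip, wall and ledge clouds agree: centre (507, 298), yaw −13.2°.

```bash
python3 - <<'E'
from h import *
rel([.515,-.25,.22],pose(-1.5))
E
```

```text
shift [ 20.2 141.9 517.3] turn [-0.2117  0.0003  0.0003] deg 12.1
```

Request:
move_arm(series=[[[0,16,60],[-0.03,0,0],85],[[0,32,120],[-0.06,0,0],85],[[0,48,180],[-0.09,0,0],85],[[0,64,235],[-0.12,0,0],85],[[0,80,292],[-0.15,0,0],85],[[0,95,350],[-0.18,0,0],85],[[0,110,405],[-0.21,0,0],85],[[10,126,460],[-0.21,0,0],85],[[20,142,517],[-0.21,0,0],85],[[20,142,517],[-0.21,0,0],85],[[20,142,517],[-0.21,0,0],85]])

```text
time: 3.02
eef_pos: [0.5139, -0.2494, 0.2201]
ee_rot: [1.231, 1.196, -1.231]
force: [-0.0, 1.0, -0.4]
gripper_width: 0.0847
```

```bash
python3 - <<'E'
from h import *
s=bot.read_state(); c=vision.get_calibration("wrist"); p,D=vision.capture("wrist"); cv2.imwrite("pics/w_pl.png",p); np.save("pics/w_pl.npy",D)
print(s["time"],s["joint_positions"].round(3),s["eef_pos"],s["joint_vel"].round(3))
P=cloud(c,D); ok=np.isfinite(P[...,2])&(P[...,1]>-.31)&(P[...,1]<-.17)&(P[...,0]>.42)&(P[...,0]<.61)
g=p.max(2); m=(ok&(g>90)&(P[...,2]<.06)).astype(np.uint8); m=cv2.morphologyEx(m,cv2.MORPH_CLOSE,np.ones((7,7)))
k=contour(m); print("plate",rect(plane(c,k,.011)[:,:2]))
Q=P[ok]; T=Q[(Q[:,2]>.053)&(Q[:,2]<.060)]; print("rib top",len(T),T.mean(0),rect(T[:,:2]))
rm=(ok&(P[...,2]>.05)&(P[...,2]<.062)); print("rib px",rect(plane(c,contour(rm),.056)[:,:2]), (contour(rm).mean(0)))
E
```

```text
3.025 [-4.520e-01  3.450e-01 -4.500e-02  1.182e+00  1.000e-03  1.148e+00] [ 0.51394111 -0.24935324  0.22008573] [ 0.029 -0.016 -0.004  0.003 -0.001  0.002]
plate [517.1, -238.4, 141.3, 91.7, -0.5]
rib top 489 [ 0.51748789 -0.23735217  0.05637122] [517.2, -238.3, 45.6, 11.6, 88.8]
rib px [517.2, -237.7, 46.3, 11.6, 88.8] [257.69607843 160.52941176]
```

View pics/w_pl.png

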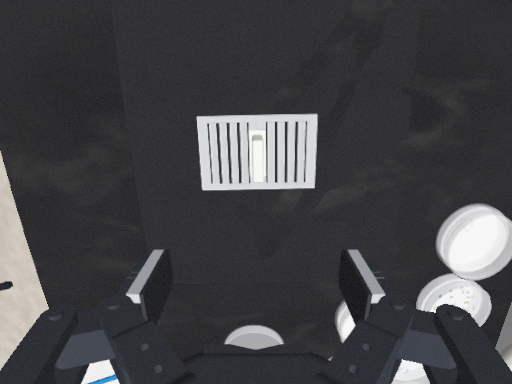

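The wrist view shows the long plate at (197–318, 114–190) with its rib at (258,160). The centre is (517.1, −238.2) and the yaw −0.7°.

```bash
python3 - <<'E'
from h import *
rel([.5171,-.2382,.08],pose(-.7)); rel([.5171,-.2382,.020],pose(-.7))
E
```

```text
shift [140.4   2.7 -10.5] turn [-0.0163 -0.0006  0.0002] deg 0.9
 shift [200.4   2.7 -10.5] turn [-0.0163 -0.0006  0.0002] deg 0.9
```

Request:
move_arm(series=[[[50,2.5,-10],[-0.016,0,0],85],[[100,2.5,-10],[-0.016,0,0],85],[[140,2.5,-10],[-0.016,0,0],85],[[165,2.5,-10],[-0.016,0,0],85],[[185,2.5,-10],[-0.016,0,0],85],[[200,2.5,-10],[-0.016,0,0],85],[[200,2.5,-10],[-0.016,0,0],85],[[200,2.5,-10],[-0.016,0,0],40],[[200,2.5,-10],[-0.016,0,0],20],[[200,2.5,-10],[-0.016,0,0],0],[[200,2.5,-10],[-0.016,0,0],0],[[200,2.5,-10],[-0.016,0,0],0]], force=80)

```text
time: 4.58
eef_pos: [0.5175, -0.2402, 0.0207]
ee_rot: [1.22, 1.201, -1.219]
force: [-0.7, -1.4, 2.7]
gripper_width: 0.0114
```

Request:
move_arm(series=[[[0,0,0],[0,0,0],0],[[0,0,0],[0,0,0],0]])

```text
time: 4.82
eef_pos: [0.5175, -0.2401, 0.0207]
ee_rot: [1.22, 1.201, -1.219]
force: [-0.1, -0.5, 5.0]
gripper_width: 0.0109
```

```bash
cat >> h.py <<'E'
T=np.array([.5070,.2981,.006]); YAW=-13.2; OFF=np.array([0,-1.9,14.7])/1000
def hook(xn,zn,tilt,off=OFF):  # nose lower corner in tray frame, mm -> TCP pose
    t=np.radians(tilt); R=pose(YAW,tilt); Rp=Ro.from_matrix(np.c_[R.as_matrix()[:,1],-R.as_matrix()[:,2],-R.as_matrix()[:,0]])
    o=np.array([xn,0,zn])/1000+.070*np.array([np.cos(t),0,np.sin(t)])
    return T+Ro.from_euler('z',YAW,degrees=True).apply(o)+Rp.apply(off), R
E
python3 - <<'E'
from h import *
s=bot.read_state(); Rn=Ro.from_rotvec(s["ee_rot"])
rel(s["eef_pos"]+[0,0,.15],Rn,say="lift")
p,R=hook(-52,130,0); print(p); rel(p,R,say="over")
p,R=hook(-52,100,12); print(p); rel(p,R,say="over tilt")
E
```

```text
lift shift [-1.5e+02  1.0e-01  1.0e-01] turn [0. 0. 0.] deg 0.0
[0.52409055 0.29213988 0.1507    ]
over shift [-130.3   -0.7 -532.2] turn [ 0.2163  0.0005 -0.001 ] deg 12.4
[0.51962575 0.29318709 0.13493259]
over tilt shift [-114.5   -5.2 -533.2] turn [ 0.2156 -0.0222  0.2077] deg 17.2
```

Request:
move_arm(series=[[[-15,0,0],[0,0,0],0],[[-40,0,0],[0,0,0],0],[[-80,0,0],[0,0,0],0],[[-120,0,0],[0,0,0],0],[[-150,0,0],[0,0,0],0],[[-150,0,0],[0,0,0],0]], force=80)

```text
time: 5.58
eef_pos: [0.5186, -0.2405, 0.1731]
ee_rot: [1.22, 1.197, -1.217]
force: [-0.1, 0.7, -1.2]
gripper_width: 0.0111
```

```bash
python3 - <<'E'
from h import *
s=bot.read_state(); print(s["joint_positions"].round(3))
p,R=hook(-52,130,0); rel(p,R,say="over")
p,R=hook(-52,100,12); rel(p,R,say="over tilt")
E
```

```text
[-0.434  0.365 -0.14   1.06   0.     1.151]
over shift [  21.3   -2.1 -532.7] turn [ 0.2164  0.0015 -0.0051] deg 12.4
over tilt shift [  37.    -6.6 -533.7] turn [ 0.2157 -0.0211  0.2035] deg 17.0
```

Request:
move_arm(series=[[[0,0,-40],[0.02,0,0],0],[[0,0,-95],[0.04,0,0],0],[[0,0,-152],[0.07,0,0],0],[[0,0,-210],[0.1,0,0],0],[[0,0,-268],[0.12,0,0],0],[[0,-1,-326],[0.15,0,0],0],[[0,-1,-384],[0.18,0,0],0],[[0,-2,-440],[0.2,0,0],0],[[0,-2,-490],[0.216,0,0],0],[[0,-2,-520],[0.216,0,0],0],[[10,-4,-534],[0.216,-0.01,0.1],0],[[20,-7,-534],[0.216,-0.021,0.204],0]])

```text
time: 7.08
eef_pos: [0.517, 0.2951, 0.1483]
ee_rot: [1.446, 0.922, -1.226]
force: [-0.0, 1.0, -1.2]
gripper_width: 0.011
```

Request:
move_arm(series=[[[0,0,0],[0,0,0],0],[[0,0,0],[0,0,0],0]])

```text
time: 7.32
eef_pos: [0.5178, 0.2942, 0.1502]
ee_rot: [1.446, 0.924, -1.229]
force: [0.1, 1.0, -0.9]
gripper_width: 0.0111
```

```bash
python3 - <<'E'
from h import *
s=bot.read_state(); print(s["joint_positions"].round(3))
p,R=hook(-52,60,12); rel(p,R,say="pre")
for n in ("wrist","top","scene"):
    c=vision.get_calibration(n); p,D=vision.capture(n); cv2.imwrite(f"pics/{n}2.png",p); np.save(f"pics/{n}2.npy",D); np.savez(f"pics/{n}2c.npz",**c)
a=cv2.imread("pics/wrist2.png"); b=cv2.resize(cv2.imread("pics/scene2.png")[90:230,90:290],None,fx=2,fy=2)
b=cv2.copyMakeBorder(b,0,384-280,0,0,0) if 0 else cv2.resize(b,(288,202)); 
o=np.zeros((384,800,3),np.uint8); o[:,:512]=a; o[:202,512:]=b; cv2.imwrite("pics/m2.png",o)
E
```

```text
[ 0.596  0.327 -0.284  0.82  -0.149  2.388]
pre shift [54.5 -9.2  0.6] turn [-0.0006 -0.0008  0.0059] deg 0.3
```

View pics/m2.png

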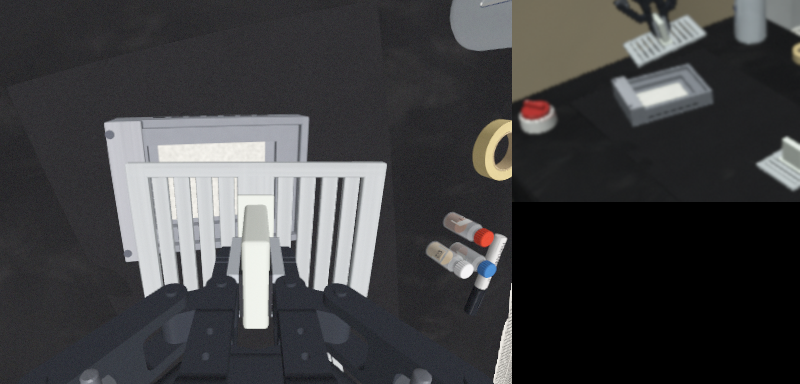

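The plate is held between (127,162) and (386,163), tilted with its lip-side end down, above and ahead of the tray. Next I measure its pose in the hand.

```bash
python3 - <<'E'
from h import *
s=bot.read_state(); R=Ro.from_rotvec(s["ee_rot"]); c=dict(np.load("pics/wrist2c.npz")); D=np.load("pics/wrist2.npy"); p=cv2.imread("pics/wrist2.png")
P=cloud(c,D); Q=R.inv().apply((P-s["eef_pos"]).reshape(-1,3)).reshape(P.shape)*1000
m=(p.min(2)>135)&(Q[...,0]>-5)&(Q[...,0]<30)
X=Q[m]; co=np.linalg.lstsq(np.c_[X[:,1:],np.ones(len(X))],X[:,0],rcond=None)[0]
r=X[:,0]-np.c_[X[:,1:],np.ones(len(X))]@co; k=abs(r)<4; X=X[k]; co=np.linalg.lstsq(np.c_[X[:,1:],np.ones(len(X))],X[:,0],rcond=None)[0]
print(len(X),"top face x=",co[2].round(2),"slopes y,z",co[:2].round(3)); 
e=X[X[:,2]<np.percentile(X[:,2],0.5)+6]; print("y range",np.percentile(e[:,1],[.5,99.5]).round(1),"zmin",np.percentile(X[:,2],[.2,1]).round(1))
# edge line: per-column min z
ys=np.arange(-60,61,10); zs=[X[abs(X[:,1]-y)<3][:,2].min() for y in ys]; print(np.round(zs,1),np.polyfit(ys,zs,1).round(4))
# side edges
zz=np.arange(-40,11,10); print([np.percentile(X[abs(X[:,2]-z)<3][:,1],[1,99]).round(1) for z in zz])
E
```

```text
21903 top face x= 10.2 slopes y,z [0.002 0.001]
y range [-69.2  68.1] zmin [-46.4 -46.1]
[-46.3 -46.2 -46.2 -46.3 -46.3 -46.3 -46.3 -46.4 -46.5 -46.4 -46.5 -46.6
 -46.7] [-3.60000e-03 -4.63854e+01]
[array([-68.6,  67.5]), array([-69.1,  67.6]), array([-69.4,  67.8]), array([-69.4,  67.8]), array([-69.4,  68.2]), array([-69.,  68.])]
```

```bash
sed -i 's/^\(T=.*\)OFF=.*/\1OFF=np.array([.7,-1.5,15])\/1000/' h.py; python3 - <<'E'
from h import *
for a in ((-50,55,12),(-50,29,12),(-60,28.5,12),(-70,27.5,12)): rel(*hook(*a),say=str(a))
E
```

```text
(-50, 55, 12) shift [60.  -9.2  0.8] turn [-0.0022 -0.0022  0.004 ] deg 0.3
(-50, 29, 12) shift [ 85.5 -14.5   0.9] turn [-0.0022 -0.0022  0.004 ] deg 0.3
(-60, 28.5, 12) shift [ 83.9 -24.4   0.9] turn [-0.0022 -0.0022  0.004 ] deg 0.3
(-70, 27.5, 12) shift [ 82.9 -34.4   0.9] turn [-0.0022 -0.0022  0.004 ] deg 0.3
```

Request:
move_arm(series=[[[30,-5,1],[0,0,0.004],0],[[55,-9,1],[0,0,0.004],0],[[68,-11,1],[0,0,0.004],0],[[76,-12.5,1],[0,0,0.004],0],[[82,-13.5,1],[0,0,0.004],0],[[85,-14.5,1],[0,0,0.004],0],[[85,-14.5,1],[0,0,0.004],0],[[85,-14.5,1],[0,0,0.004],0]])

```text
time: 8.48
eef_pos: [0.5205, 0.2929, 0.0645]
ee_rot: [1.449, 0.92, -1.224]
force: [-0.4, 0.5, -1.0]
gripper_width: 0.011
```

```bash
python3 - <<'E'
from h import *
for a in ((-50,29,12),(-60,28.5,12),(-65,28,12),(-70,27.5,12)): rel(*hook(*a),say=str(a))
s=bot.read_state(); print(s["force"])
R=Ro.from_rotvec(s["ee_rot"])
p,D=vision.capture("scene"); cv2.imwrite("pics/s3.png",cv2.resize(p[110:200,130:260],None,fx=3,fy=3,interpolation=2))
w,D=vision.capture("wrist"); 
c=vision.get_calibration("wrist"); np.save("pics/w3.npy",D); cv2.imwrite("pics/w3.png",w)
o=np.zeros((384,800,3),np.uint8); o[:,:410]=w[:,50:460]; o[:270,410:]=cv2.imread("pics/s3.png"); cv2.imwrite("pics/m3.png",o)
E
```

```text
(-50, 29, 12) shift [ 0.5  1.6 -0.5] turn [-0.0005 -0.0018  0.0002] deg 0.1
(-60, 28.5, 12) shift [-1.1 -8.3 -0.5] turn [-0.0005 -0.0018  0.0002] deg 0.1
(-65, 28, 12) shift [ -1.6 -13.3  -0.5] turn [-0.0005 -0.0018  0.0002] deg 0.1
(-70, 27.5, 12) shift [ -2.2 -18.3  -0.5] turn [-0.0005 -0.0018  0.0002] deg 0.1
[-0.39175914  0.45176698 -1.03464196]
```

View pics/m3.png

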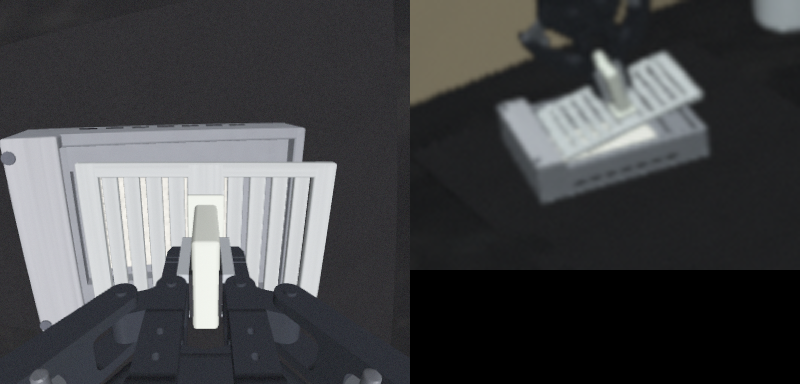

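The nose is inside the pocket just short of the lip, at about (77–95, 170–285) in the wrist view, and its edges run parallel to the walls. Forces are nil, so I slide it under the lip.

Request:
move_arm(series=[[[0.5,0,-0.5],[0,0,0],0],[[0,-3,-0.5],[0,0,0],0],[[-0.6,-6,-0.5],[0,0,0],0],[[-1,-9,-0.5],[0,0,0],0],[[-1.5,-12,-0.5],[0,0,0],0],[[-1.8,-15,-0.5],[0,0,0],0],[[-2.2,-18,-0.5],[0,0,0],0],[[-2.2,-18,-0.5],[0,0,0],0],[[-2.2,-18,-0.5],[0,0,0],0]])

```text
time: 9.7
eef_pos: [0.5029, 0.2973, 0.0626]
ee_rot: [1.448, 0.919, -1.225]
force: [0.2, -0.4, -1.5]
gripper_width: 0.0112
```

```bash
python3 - <<'E'
from h import *
s=bot.read_state(); print(s["force"],s["time"])
for a in ((-70,27.5,12),(-70,26.5,9),(-70,26,6),(-70,26,3),(-70,25.7,1),(-70,25.2,0),(-70,24.5,0)): rel(*hook(*a),say=str(a))
w,D=vision.capture("wrist"); p,_=vision.capture("scene")
o=np.zeros((384,800,3),np.uint8); o[:,:410]=w[:,50:460]; o[:270,410:]=cv2.resize(p[110:200,130:260],None,fx=3,fy=3,interpolation=2); cv2.imwrite("pics/m4.png",o)
E
```

```text
[ 0.21889696 -0.39349721 -1.46178639] 9.7
(-70, 27.5, 12) shift [-0.3 -0.1 -0.2] turn [-0.0005 -0.0012  0.0006] deg 0.1
(-70, 26.5, 9) shift [ 4.3  0.4 -0.2] turn [-0.0004 -0.0012 -0.0518] deg 3.0
(-70, 26, 6) shift [ 8.6  0.8 -0.2] turn [-0.0004 -0.0012 -0.1041] deg 6.0
(-70, 26, 3) shift [12.4  1.1 -0.2] turn [-0.0004 -0.0012 -0.1565] deg 9.0
(-70, 25.7, 1) shift [15.2  1.1 -0.2] turn [-0.0003 -0.0012 -0.1914] deg 11.0
(-70, 25.2, 0) shift [16.9  1.  -0.2] turn [-0.0003 -0.0012 -0.2089] deg 12.0
(-70, 24.5, 0) shift [17.6  0.9 -0.2] turn [-0.0003 -0.0012 -0.2089] deg 12.0
```

View pics/m4.png

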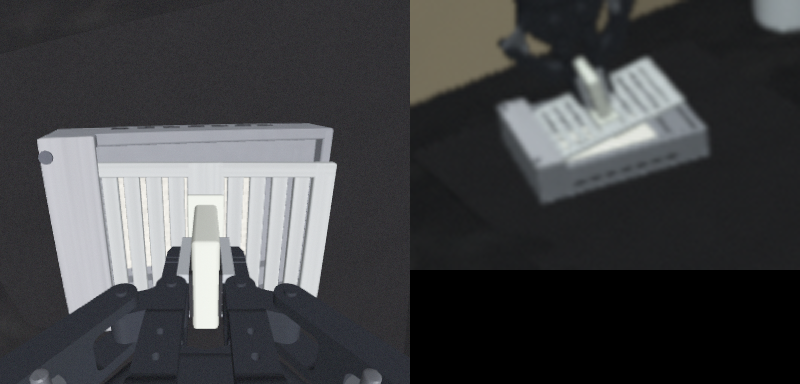

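The plate's near end is now hidden under the lip (edge at x≈98 in the wrist view) with no contact force. I lower the far end.

Request:
move_arm(series=[[[2,0.2,0],[0,0,-0.026],0],[[4.3,0.4,0],[0,0,-0.052],0],[[6.5,0.6,0],[0,0,-0.078],0],[[8.6,0.8,0],[0,0,-0.104],0],[[10.5,1,0],[0,0,-0.13],0],[[12.4,1.1,0],[0,0,-0.156],0],[[14,1.1,0],[0,0,-0.175],0],[[15.2,1.1,0],[0,0,-0.191],0],[[16.5,1,0],[0,0,-0.209],0],[[16.5,1,0],[0,0,-0.209],0],[[16.5,1,0],[0,0,-0.209],0]])

```text
time: 11.18
eef_pos: [0.507, 0.2963, 0.0466]
ee_rot: [1.378, 1.092, -1.377]
force: [-0.2, 0.2, -0.7]
gripper_width: 0.011
```

```bash
python3 - <<'E'
from h import *
s=bot.read_state(); print(s["force"],s["wrist_torque"].round(2))
rel(*hook(-70,25,0))
w,D=vision.capture("wrist"); c=vision.get_calibration("wrist"); P=cloud(c,D); Q=Ro.from_euler('z',YAW,degrees=True).inv().apply((P-T).reshape(-1,3)).reshape(P.shape)*1000
X=Q[(w.min(2)>135)&(Q[...,2]>20)&(Q[...,2]<45)&(abs(Q[...,0])<80)&(abs(Q[...,1])<60)]
X=X[(X[:,0]>-50)]; co=np.linalg.lstsq(np.c_[X[:,:2],np.ones(len(X))],X[:,2],rcond=None)[0]
print("plate top z",co.round(4),"x max",np.percentile(X[:,0],99.5).round(1),"y max",np.percentile(X[:,1],99.5).round(1),"z",np.percentile(X[:,2],[5,50,95]).round(1))
cv2.imwrite("pics/w5.png",w)
E
```

```text
[-0.16468581  0.22518906 -0.70959321] [-0.01  0.01  0.06]
 shift [ 0.6  0.3 -0.3] turn [-0.0001 -0.0011  0.0004] deg 0.1
plate top z [-1.00000e-04 -5.40000e-03  3.09563e+01] x max 79.5 y max 59.8 z [25.4 31.1 34.2]
```

Request:
move_arm(series=[[[0.6,0,0],[0,0,0],0],[[1,0,0],[0,0,0],0],[[1,0,0],[0,0,0],0],[[1,0,0],[0,0,0],0]])

```text
time: 11.72
eef_pos: [0.507, 0.2964, 0.0458]
ee_rot: [1.378, 1.092, -1.377]
force: [-1.2, 0.0, 1.6]
gripper_width: 0.0107
```

Request:
move_arm(series=[[[1,0,0],[0,0,0],13],[[1,0,0],[0,0,0],18],[[1,0,0],[0,0,0],26],[[1,0,0],[0,0,0],32],[[1,0,0],[0,0,0],32],[[-10,0,0],[0,0,0],32],[[-30,0,0],[0,0,0],32],[[-60,0,0],[0,0,0],32],[[-100,0,0],[0,0,0],32],[[-150,0,0],[0,0,0],32],[[-190,0,0],[0,0,0],32],[[-190,0,0],[0,0,0],32]])

```text
time: 13.22
eef_pos: [0.5093, 0.2973, 0.2405]
ee_rot: [1.385, 1.091, -1.369]
force: [-0.1, 0.4, 0.7]
gripper_width: 0.0323
```

```bash
python3 - <<'E'
from h import *
s=bot.read_state(); print(s["time"],s["eef_pos"],s["force"])
w,D=vision.capture("wrist"); c=vision.get_calibration("wrist"); P=cloud(c,D); Q=Ro.from_euler('z',YAW,degrees=True).inv().apply((P-T).reshape(-1,3)).reshape(P.shape)*1000
m=(w.min(2)>170)&(Q[...,2]>20)&(Q[...,2]<40)&(Q[...,0]>-55)&(Q[...,0]<80)&(abs(Q[...,1])<56)
X=Q[m]; X=X[abs(X[:,2]-30)<3.5]; co=np.linalg.lstsq(np.c_[X[:,:2],np.ones(len(X))],X[:,2],rcond=None)[0]
print(len(X),"plate top z",co.round(4),"x",np.percentile(X[:,0],[.5,99.5]).round(1),"y",np.percentile(X[:,1],[.5,99.5]).round(1))
Rb=Q[(Q[...,2]>68)&(Q[...,2]<82)&(abs(Q[...,0])<30)&(abs(Q[...,1])<40)]; print("rib",Rb.mean(0).round(1),rect(Rb[:,:2]/1000))
cv2.imwrite("pics/w6.png",w)
t,D=vision.capture("top"); cv2.imwrite("pics/t6.png",t); p,_=vision.capture("scene")
o=np.zeros((384,800,3),np.uint8); o[:,:410]=w[:,50:460]; o[:270,410:]=cv2.resize(p[110:200,130:260],None,fx=3,fy=3,interpolation=2); cv2.imwrite("pics/m6.png",o)
print("short plate change",np.abs(t[130:200,222:290].astype(int)-cv2.imread("pics/top0.png")[130:200,222:290]).max(2).__gt__(60).sum())
E
```

```text
13.225 [0.50929722 0.2972906  0.24048281] [-0.06817101  0.35155739  0.71856988]
5972 plate top z [ 3.30000e-03 -6.00000e-04  2.81737e+01] x [-54.5  79.3] y [-55.3  55.7]
rib [ 0.1 -0.1 72.9] [-0.1, -1.2, 46.2, 11.6, -89.8]
short plate change 0
```

View pics/m6.png

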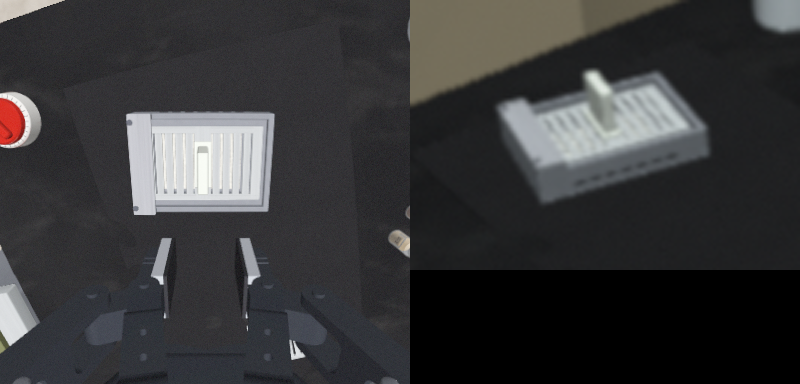

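The plate lies in the tray at (153–262, 128–205) with its near end under the lip and the gripper clear of it. I'll run one cleaner flatness check and hand in.

```bash
python3 - <<'E'
from h import *
w,D=vision.capture("wrist"); c=vision.get_calibration("wrist"); P=cloud(c,D); Q=Ro.from_euler('z',YAW,degrees=True).inv().apply((P-T).reshape(-1,3)).reshape(P.shape)*1000
Z=lambda x0,x1,y0,y1:np.nanmedian(Q[(Q[...,0]>x0)&(Q[...,0]<x1)&(Q[...,1]>y0)&(Q[...,1]<y1)][:,2]).round(1)
print("near",Z(-52,-40,38,43),Z(-52,-40,-43,-38),"far",Z(60,67,20,40),Z(60,67,-40,-20),"rib top",Z(-4,4,-18,16))
bot.job_done()
E
```

```text
near 29.9 29.7 far 29.7 29.9 rib top 309.2
the job is handed in; nothing more can be done
```

The longer plate is now in the drying tray, lying flat on the ledge with its robot-side end under the steel lip. The job is handed in. I gripped it by the rib, tilted it 12°, slid that end under the lip, lowered the far end, let go and backed the gripper about 190 mm away.

**Flatness:** the plate's top face measured 29.7–29.9 mm at four spots near its corners. The ledge at 25 mm plus the 5 mm plate should give 30 mm.
**Position:** the rib is within about 1 mm of the tray centre and square to it. The final pictures show the near end under the lip.
**Short plate:** comparing the top pictures from the start and after release, none of its pixels had changed noticeably.
**Limits:** all force readings between moves were about 5 N or less. The clock was a little over 13 s when I handed in.

Three of my check numbers were unreliable:
- My first fit of the plate's top face after release read about 28 mm, because it mixed in tray surfaces. The four-spot check replaced it.
- The rib's mean height came out at 72.9 mm instead of the expected 75 mm, because points on its sides were included.
- The rib-top height in the last check (309 mm) is invalid and I ignored it. The sampling window had no height limit, and I think it picked up the gripper.

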